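# Push the row of drilled blocks home against the stop

## Task

With a fingertip, push the row of four wooden blocks along the channel of the jig, all together as one train, until the leading block is fully home against the red end stop and no gaps are left in the row. Only push: do not pinch, lift or tip the blocks or pull the row apart. Leave the tools and the other things on and around the jig where they are, and finish with the hand clear of everything.

Things in the scene. Friction and masses are not known exactly. Their poses are not given: they have to be found in the camera images.
- jig: fixed plywood jig board, 380 x 170 mm, 18 mm thick. Origin: centre of its underside, on the table; x runs along the channel, y across it, z up. On it two aluminium rails, 330 mm long, 12 mm wide and 12 mm high (tops 30 mm above the table), stand 47 mm apart (inner faces at y = +-23.5 mm) and form a straight channel on the board's centre line, open above
- stop: the end stop: red upright plate fixed across one end of the channel, 12 mm thick along the channel, 66 mm wide, 46 mm tall, standing on the board (its top 64 mm above the table). Origin: centre of its underside, 171 mm from the jig's centre along the channel; x runs along the channel. It may stand at either end. The other end has only a low aluminium strip, 8 mm high (lower than the rails), 12 mm thick, also 171 mm from the jig's centre, which a fingertip clears
- block1: light hardwood block with a black dot (drilled hole) on top, 42 mm long along the channel, 44 mm wide, 40 mm tall, about 55 g, loose. Origin: centre of its underside, resting on the board between the rails (18 mm above the table); x along the channel. The four blocks stand touching in the channel in the order 1, 2, 3, 4; either end of the row may be the one towards the red stop
- block2: dark hardwood block with a black dot (drilled hole) on top, 42 mm long along the channel, 44 mm wide, 40 mm tall, about 55 g, loose. Origin: centre of its underside, resting on the board between the rails (18 mm above the table); x along the channel. The four blocks stand touching in the channel in the order 1, 2, 3, 4; either end of the row may be the one towards the red stop
- block3: light hardwood block with a black dot (drilled hole) on top, 42 mm long along the channel, 44 mm wide, 40 mm tall, about 55 g, loose. Origin: centre of its underside, resting on the board between the rails (18 mm above the table); x along the channel. The four blocks stand touching in the channel in the order 1, 2, 3, 4; either end of the row may be the one towards the red stop
- block4: dark hardwood block with a black dot (drilled hole) on top, 42 mm long along the channel, 44 mm wide, 40 mm tall, about 55 g, loose. Origin: centre of its underside, resting on the board between the rails (18 mm above the table); x along the channel. The four blocks stand touching in the channel in the order 1, 2, 3, 4; either end of the row may be the one towards the red stop
- pencil: flat yellow carpenter's pencil, 126 x 14 x 9 mm, lying on the jig's board, beside the channel; must be left alone
- eraser: blue eraser 40 x 20 x 13 mm, lying on the jig's board, beside the channel; must be left alone
- dowel: light wooden dowel, 24 mm diameter, 45 mm tall, standing on the jig's board, beside the channel; must be left alone
- glue: white glue bottle, 60 mm diameter, 170 mm tall, standing on the table to the robot's left; must be left alone
- square: try square, dark wooden stock 130 x 20 x 16 mm with a 160 mm steel blade, lying on the table to the robot's right; must be left alone
- hammer: hammer lying on the table to the robot's left; must be left alone
- brush: brush lying on the table to the robot's right; must be left alone
There are look-alikes about, which are no part of the job. Leave any green or yellow look-alike of the block4 alone.

How it is judged:
By the outcome, as a careful person would: the job done as asked, in the order asked, and still so for the second after the job is handed in, with the robot touching nothing.
It also fails if it takes over 32 s, if anything falls off the work surface, if the arm or the gripper's body presses on something with over 40 N, if the wrist force passes 120 N, or if a joint passes its speed limit or range.

## Robot

A 7-joint arm with a two-finger parallel gripper is mounted at the origin on the work surface. World frame = base frame: x ahead of the robot, y to its left, z up, the work surface at z = 0. Lengths are in m, angles in rad, forces in N, time in s.
With the tool pointing down it reaches from about 0.425 to 0.925 m from the base axis. Payload 6.8 kg.
Tool frame: the origin (TCP) lies at the very end of the fingers, on their centre line; the grasp point (between the pads) lies 19 mm behind it; z points along the fingers, y is the line along which they close (so a half turn about z gives the same grasp; the last joint's range is limited). The gripper opens to 85 mm and grips with 20 to 120 N. Pads are 22 mm wide; open, the fingers measure 114 mm over their backs; the gripper's body (76 mm by 85 mm) begins 54 mm behind the grasp point. The pads swing forward as they close: fully open they stand 13 mm farther back than shut.
Start: joints at [-1.277, 0.477, 0.022, 1.555, -0.011, 1.109, -0.083], TCP at [0.264, 0.621, 0.231] pointing down, gripper open.
Joint ranges: [-2.96, 2.96], [-0.34, 2.1], [-1.41, 1.46], [0.24, 2.44], [-1.37, 4.51], [0.17, 1.92], [-2.96, 2.96]. Speed limits (rad/s): [2.39, 2.39, 3.14, 3.14, 3.14, 3.14, 3.14].

## Interface

Orientations are given as a rotation vector (axis times angle).
In Python, from bench import monitor, optics, r gives the robot as it stands.
- The arm moves only by the shell command python3 -m crank 'ROWS' [OPENING] [FORCE]. ROWS is JSON, a list of rows, each a list of 2 entries, a list of its own where there are three numbers: the shift along the tool's x, y, z in cm, then the turn, a rotation vector about the tool's x, y, z in rad. A call has 1 to 5 rows; each row shifts and turns the commanded pose from where the row before left it, along the tool's axes as they then stand; what a row does not reach is not made up. A row lasts 1/10 s, in which the tool goes at most 50 mm and 8.59 degrees, less where a joint would pass 70% of its speed; a pose out of reach is approached as far as the arm can. A call is refused whole if a number of a shift passes 5 or a number of a turn 0.15, either way. A call with a gripper value outside its range is refused whole. OPENING is the finger opening in cm, from 0 to 8.54, set as the call begins (- or left out, the last holds). The fingers move at their own pace and stop on an object; FORCE is the grip in N (left out, the last holds). Time passes only in rows, so rows that do not move let the fingers close. It gives the time, the measured TCP pose, the force, the opening and the grip force at its end, in the units of the state.
- monitor.get_obs(): the state, without advancing time (a new reading comes with each control period).
- optics.grab_frame(name): name is "scene" or "side" or "wrist"; returns (picture, depth): 400x640x3 uint8, red, green, blue; 400x640 float32, m along the optical axis (not along the pixel's ray), 0 where there is no reading.
- optics.camera_model(name): a dict with "vertical_fov" (degrees; the focal length in pixels is half the picture's height over the tangent of half this angle, whatever the lens; pixels are square), "cx", "cy" (the principal point, pixels), "D" ([k1, k2, p1, p2, k3] as OpenCV has them; the pictures are not rectified), "R" (3x3) and "t" (3): a world point X has camera coordinates R X + t; the wrist camera has in their place "hand_eye" (4x4, takes a point from camera to tool coordinates, whose origin is the TCP and whose axes are the flange's). Camera axes: x right, y down, z forward; pixel columns grow to the right and rows downward; lengths in m; the calibration is good to about 2 mm. A picture is of the moment at which its call begins: read the wrist's pose just before it. camera_model takes no time and is no camera call.
- r.hand_in(): hands the job in; it is judged then, once.
The state is a dict: "clock": time; "joints": joint angles; "qvel": joint speeds; "tau": joint torques, N m; "tcp_pos": TCP position; "orientation": TCP orientation; "contact_force": force on the tool from outside, world axes, zero at the start; "moment": the same for the moment, N m; "grip_width": finger opening in m; "gripper_force": force on a finger pad.
Only numpy, scipy, OpenCV 4.12 (cv2) and the standard library are available. Lean on these libraries where they do the work, as an engineer would, in place of code of your own. Each camera call takes 0.05 s, during which the arm holds its last target. There are 200 camera calls.

## Working session

There is one attempt and no reset: what is moved stays moved. The work goes in short steps, Python scripts to look and compute and a shell command to move; the robot and the scene stay as the last step left them, time stands still between calls to the robot, and variables do not carry over. Pictures are saved under pics/ and viewed, at most 10 in all, crops included, and the job is handed in when it is done.

```bash
mkdir -p pics; ls
python3 - <<'E'
from bench import monitor, optics
import cv2,json
o=monitor.get_obs(); print(o)
for n in("scene","side"):
    p,d=optics.grab_frame(n); cv2.imwrite(f"pics/{n}0.png",p[:,:,::-1]); 
    print(n,optics.camera_model(n))
print(optics.camera_model("wrist"))
E
```

```text
pics
{'clock': 0.0, 'joints': array([-1.27714042,  0.47782408,  0.02236429,  1.55642552, -0.01148737,
        1.10931308, -0.08309083]), 'qvel': array([-0.00083659,  0.00099079,  0.00092838,  0.00082194, -0.00071391,
       -0.00018326, -0.00072472]), 'tau': array([-4.91470331e-06, -5.96447933e+01,  1.60808869e+00, -2.81184751e+01,
        1.24994642e-02,  9.60174773e-03,  1.09158182e-05]), 'tcp_pos': array([0.26375093, 0.62070354, 0.23032108]), 'orientation': array([-6.26776200e-01, -3.07821921e+00,  2.87371829e-03]), 'contact_force': array([ 1.06748247, -0.5765204 , -0.19020607]), 'moment': array([0.00550367, 0.0625024 , 0.02060187]), 'gripper_force': 0.0, 'grip_width': 0.08552100712510113}
scene {'vertical_fov': 47.09891272799167, 'cx': 322.58652799086514, 'cy': 203.1255366494551, 'D': array([-0.00308824,  0.        ,  0.        ,  0.        ,  0.        ]), 'R': array([[ 0.04745277,  0.99887257,  0.0013535 ],
       [ 0.85795399, -0.04006425, -0.51216189],
       [-0.51153023,  0.02546474, -0.85888787]]), 't': array([ 0.00746917, -0.44651794,  1.56127964])}
side {'vertical_fov': 
[... 208 characters left out ...]
e-04],
       [-6.68409310e-02, -7.34490993e-01, -6.75318644e-01],
       [ 6.00087132e-02,  6.72647759e-01, -7.37525557e-01]]), 't': array([-0.53140586,  0.0482336 ,  1.43891801])}
{'vertical_fov': 59.7511056696342, 'cx': 319.52266825310534, 'cy': 201.0453923000609, 'D': array([-0.07162051,  0.        ,  0.        ,  0.        ,  0.        ]), 'hand_eye': array([[ 3.75826691e-04, -9.65405354e-01, -2.60753449e-01,
         6.58139744e-02],
       [ 9.99999785e-01,  5.02774888e-04, -4.20147686e-04,
         6.97615117e-05],
       [ 5.36713112e-04, -2.60753236e-01,  9.65405336e-01,
        -1.41867857e-01],
       [ 0.00000000e+00,  0.00000000e+00,  0.00000000e+00,
         1.00000000e+00]])}
```

View pics/scene0.png

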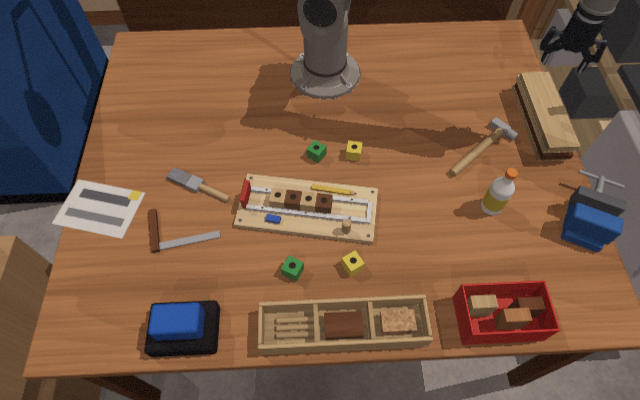

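View pics/side0.png

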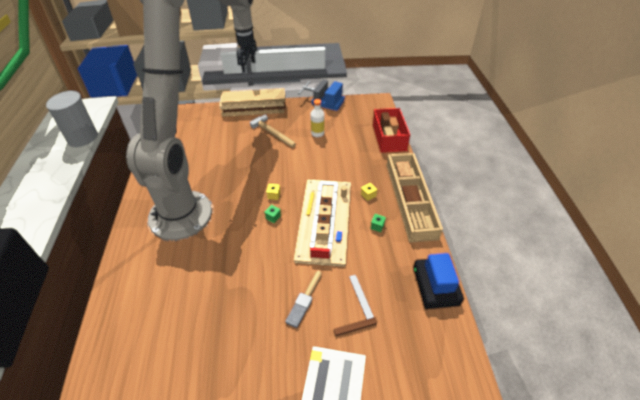

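The scene view shows the jig at about (307,208) with the red stop at its left end (246,193). The row runs light, dark, light, dark from (278,196) to (324,203), so block4 is the free end, on the +y side. The green cubes (316,151) and (292,268) and the yellow cubes (354,150) and (352,263) are look-alikes off the jig, and I'll leave them alone. Next I'll enlarge this area.

Run:
```python
import cv2
p=cv2.imread("pics/scene0.png")[165:255,225:390]
cv2.imwrite("pics/crop0.png",cv2.resize(p,None,fx=4.8,fy=4.8,interpolation=cv2.INTER_CUBIC))
```

```text
(no output)
```

View pics/crop0.png

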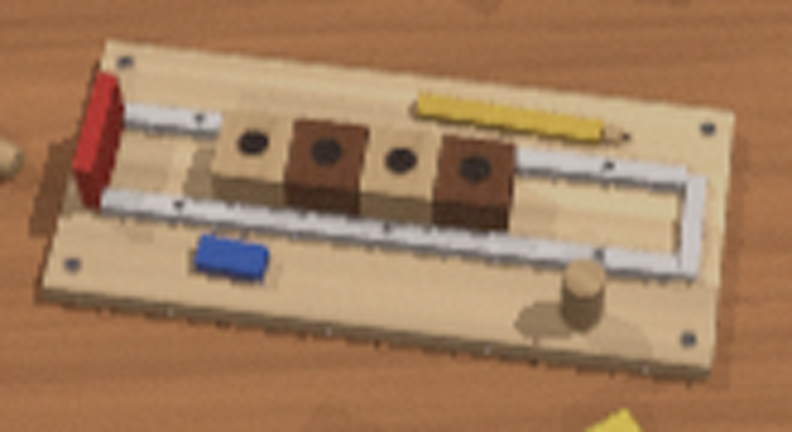

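The crop shows the red stop at the left, a gap, then the row with its dots at (253,142), (327,152), (400,160) and (475,169). The pencil lies behind the channel, with the eraser and dowel in front of it. The right-hand end is free for the finger.

```bash
cat > h.py <<'E'
import numpy as np,cv2
from scipy.spatial.transform import Rotation as Ro
from bench import monitor, optics
def ray(n,uv,z,o=None):
    m=optics.camera_model(n); f=200/np.tan(np.radians(m["vertical_fov"]/2))
    K=np.array([[f,0,m["cx"]],[0,f,m["cy"]],[0,0,1]])
    u=cv2.undistortPoints(np.array(uv,float).reshape(-1,1,2),K,m["D"]).reshape(-1,2)
    d=np.c_[u,np.ones(len(u))]
    if n=="wrist":
        H=m["hand_eye"]; R=Ro.from_rotvec(o["orientation"]).as_matrix()
        c=R@H[:3,3]+o["tcp_pos"]; d=d@(R@H[:3,:3]).T
    else: c=-m["R"].T@m["t"]; d=d@m["R"]
    return c+d*((z-c[2])/d[:,2])[:,None]
E
python3 - <<'E'
from h import *
q=lambda a:(np.array(a)+.5)/4.8-.5+[225,165]
d=ray("scene",q([(253,142),(327,152),(400,160),(475,169)]),.058); print(d.round(4),np.linalg.norm(np.diff(d,axis=0),axis=1))
c=ray("scene",q([(108,42),(735,113),(710,368),(45,290)]),.018); print(c.round(4),c.mean(0),np.linalg.norm(c-np.roll(c,-1,0),axis=1))
x=(c[0]+c[3]-c[1]-c[2])[:2];x/=np.linalg.norm(x)
b=(d[0]-d[3])[:2]; print("dir",x,b/np.linalg.norm(b),"along",(d-c.mean(0))[:,:2]@x,"across",(d-c.mean(0))[:,:2]@[-x[1],x[0]])
o=monitor.get_obs();print(Ro.from_rotvec(o["orientation"]).as_matrix().round(3))
E
```

```text
[[ 0.5196 -0.1549  0.058 ]
 [ 0.5282 -0.1133  0.058 ]
 [ 0.5354 -0.0725  0.058 ]
 [ 0.5433 -0.0307  0.058 ]] [0.04244973 0.04145973 0.04247844]
[[ 0.4195 -0.2456  0.018 ]
 [ 0.4876  0.1257  0.018 ]
 [ 0.6532  0.0937  0.018 ]
 [ 0.5872 -0.2748  0.018 ]] [ 0.53689242 -0.07526378  0.018     ] [0.37752058 0.16864858 0.3744222  0.17024249]
dir [-0.17828317 -0.98397922] [-0.18685373 -0.98238775] along [ 0.08142808  0.03899063 -0.00246856 -0.044946  ] across [-0.00277484 -0.00175375 -0.0019644  -0.0016732 ]
[[-0.92   0.391 -0.001]
 [ 0.391  0.92  -0.002]
 [-0.    -0.002 -1.   ]]
```

```bash
python3 -m crank '[[[-3.33,-2.91,0],[0,0,0]],[[-3.33,-2.91,0],[0,0,0]],[[-3.33,-2.91,0],[0,0,0]],[[-3.33,-2.91,0],[0,0,0]],[[-3.33,-2.91,0],[0,0,0]]]' 0 40
python3 -m crank '[[[-3.33,-2.91,0],[0,0,0]],[[-3.33,-2.91,0],[0,0,0]],[[-3.33,-2.91,0],[0,0,0]],[[-3.33,-2.91,0],[0,0,0]],[[-3.33,-2.91,0],[0,0,0]]]'
python3 -m crank '[[[-3.33,-2.91,0],[0,0,0]],[[-3.33,-2.91,0],[0,0,0]],[[-3.33,-2.91,0],[0,0,0]],[[-3.33,-2.91,0],[0,0,0]],[[-3.33,-2.91,0],[0,0,0]]]'
python3 -m crank '[[[0,0,0],[0,0,0.135]],[[0,0,0],[0,0,0.135]],[[0,0,0],[0,0,0.135]],[[0,0,0],[0,0,0.135]],[[0,0,0],[0,0,0.135]]]'
python3 -m crank '[[[0,0,0],[0,0,0.135]],[[0,0,0],[0,0,0.135]],[[0,0,0],[0,0,0.135]],[[0,0,0],[0,0,0.135]],[[0,0,0],[0,0,0.135]]]'
python3 -m crank '[[[0,0,0],[0,0,0]],[[0,0,0],[0,0,0]]]'
python3 - <<'E'
from h import *
o=monitor.get_obs();print(Ro.from_rotvec(o["orientation"]).as_matrix().round(3),o["tcp_pos"])
p,d=optics.grab_frame("wrist"); cv2.imwrite("pics/w1.png",p[:,:,::-1]); np.save("w1.npy",d)
E
```

```text
clock: 0.6
tcp_pos: [0.3607, 0.4203, 0.231]
orientation: [-0.627, -3.078, 0.001]
contact_force: [0.5, -0.0, 0.5]
grip_width: 0.0124
gripper_force: 0.0
clock: 1.1
tcp_pos: [0.4569, 0.2214, 0.2312]
orientation: [-0.627, -3.078, 0.0]
contact_force: [1.4, 0.4, -0.3]
grip_width: 0.0001
gripper_force: 0.0
clock: 1.6
tcp_pos: [0.5532, 0.0225, 0.2311]
orientation: [-0.626, -3.078, 0.0]
contact_force: [0.3, 0.6, 0.1]
grip_width: 0.0003
gripper_force: 0.0
clock: 2.1
tcp_pos: [0.5526, 0.0241, 0.2309]
orientation: [-1.618, -2.692, 0.001]
contact_force: [0.7, -0.4, 0.1]
grip_width: 0.0
gripper_force: 0.0
clock: 2.6
tcp_pos: [0.5526, 0.0242, 0.231]
orientation: [-2.418, -2.005, 0.001]
contact_force: [-1.0, 0.7, -0.3]
grip_width: -0.0003
gripper_force: 0.0
clock: 2.8
tcp_pos: [0.5528, 0.0243, 0.2311]
orientation: [-2.409, -2.016, 0.001]
contact_force: [-0.9, 0.6, -0.1]
grip_width: -0.0002
gripper_force: 0.0
[[ 0.176  0.984 -0.   ]
 [ 0.984 -0.176 -0.   ]
 [-0.    -0.    -1.   ]] [0.552775   0.02431344 0.2310767 ]
```

View pics/w1.png

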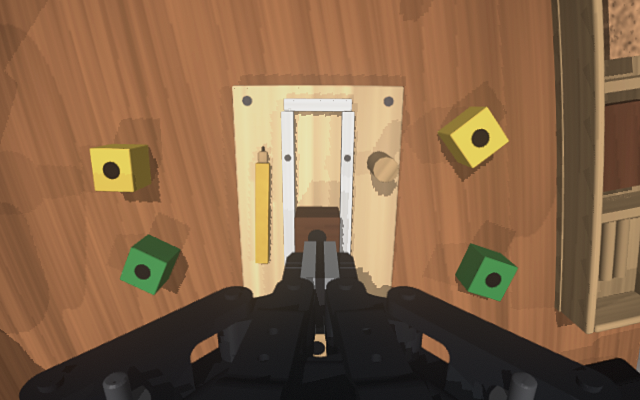

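The wrist view shows block4 (dark) with its free top edge at row 207, columns 296–339. The rails' inner edges are at columns 294 and 342. The dowel is at (383,167), the pencil at (262,212), and the fingers are shut below.

```bash
python3 - <<'E'
from h import *
o=monitor.get_obs(); R=Ro.from_rotvec(o["orientation"]).as_matrix()
f=lambda uv,z:((ray("wrist",uv,z,o)-o["tcp_pos"])@R*100).round(2)
print("block edge",f([(296,207),(339,207)],.058))
print("rail in",f([(294,120),(342,120),(293.5,230),(342,230)],.030))
print("strip",f([(285,99),(352,99),(294,111),(342,111)],.026))
print("board",f([(233,86),(404,86)],.018)); 
print("dowel",f([(383,158)],.063))
E
python3 - <<'E'
import cv2
p=cv2.imread("pics/w1.png")[80:270,220:420]
cv2.imwrite("pics/w1c.png",cv2.resize(p,None,fx=3,fy=3,interpolation=cv2.INTER_CUBIC))
E
```

```text
block edge [[-2.52 -2.21 17.31]
 [-2.52  1.84 17.31]]
rail in [[ 5.4  -2.46 20.11]
 [ 5.4   2.17 20.11]
 [-5.83 -2.72 20.11]
 [-5.83  2.35 20.11]]
strip [[ 7.38 -3.33 20.51]
 [ 7.38  3.13 20.51]
 [ 6.24 -2.48 20.51]
 [ 6.24  2.18 20.51]]
board [[ 8.67 -8.49 21.31]
 [ 8.67  8.28 21.31]]
dowel [[ 2.2   5.69 16.81]]
```

View pics/w1c.png

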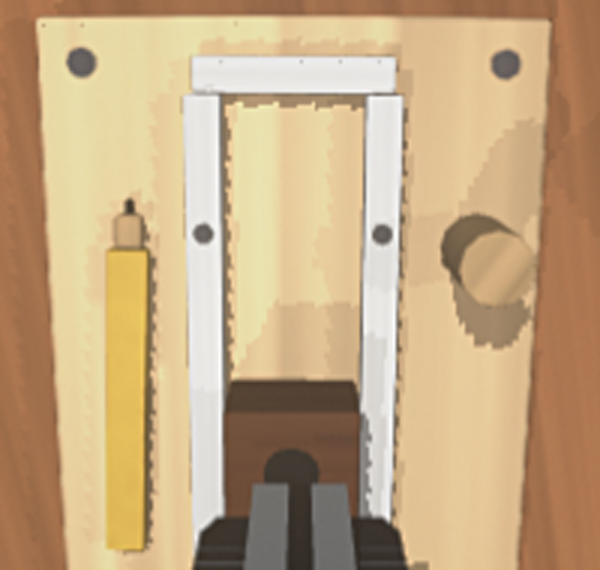

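```bash
python3 -m crank '[[[0,-0.16,3.5],[0,0,0]],[[0,0,4.5],[0,0,0]],[[0,0,4.5],[0,0,0]],[[0,0,4],[0,0,0]],[[0,0,0],[0,0,0]]]'
python3 -m crank '[[[0,0,2],[0,0,0]],[[0,0,1.5],[0,0,0]],[[0,0,0.4],[0,0,0]],[[0,0,0],[0,0,0]],[[0,0,0],[0,0,0]]]'
python3 -m crank '[[[-0.6,0,0],[0,0,0]],[[-0.5,0,0],[0,0,0]],[[-0.3,0,0],[0,0,0]],[[0,0,0],[0,0,0]]]'
python3 - <<'E'
from h import *
o=monitor.get_obs();print(o["tcp_pos"],o["contact_force"])
p,d=optics.grab_frame("scene");p=p[165:255,225:390,::-1]
cv2.imwrite("pics/s2.png",cv2.resize(p,None,fx=4.8,fy=4.8,interpolation=cv2.INTER_CUBIC))
E
```

```text
clock: 3.35
tcp_pos: [0.5474, 0.0242, 0.0618]
orientation: [-2.407, -2.011, 0.013]
contact_force: [-0.5, 0.8, -1.1]
grip_width: -0.0001
gripper_force: 0.0
clock: 3.85
tcp_pos: [0.5522, 0.0245, 0.0283]
orientation: [2.412, 2.011, 0.002]
contact_force: [0.7, 0.6, 1.1]
grip_width: -0.0001
gripper_force: 0.0
clock: 4.25
tcp_pos: [0.5488, 0.0097, 0.0275]
orientation: [2.414, 2.01, -0.0]
contact_force: [0.8, -0.6, -0.2]
grip_width: 0.0
gripper_force: 0.0
[0.54879171 0.00973009 0.02752953] [ 0.79174505 -0.59648504 -0.18768099]
```

View pics/s2.png

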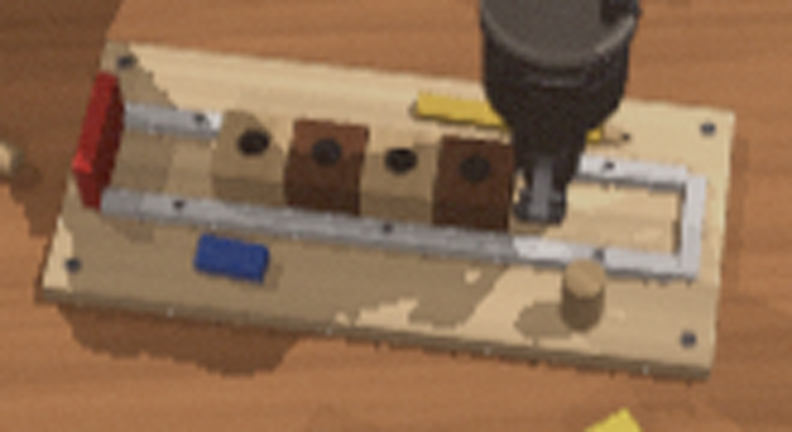

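The scene crop shows the fingertip down in the channel at (540,210), just short of block4's free face at about (513,190). The rails, dowel and pencil are untouched. I'll close in slowly, then push.

```bash
python3 -m crank '[[[-0.15,0,0],[0,0,0]],[[-0.15,0,0],[0,0,0]],[[-0.15,0,0],[0,0,0]],[[-0.15,0,0],[0,0,0]],[[-0.15,0,0],[0,0,0]]]'|grep -E "tcp|cont"
python3 -m crank '[[[-0.15,0,0],[0,0,0]],[[-0.15,0,0],[0,0,0]],[[-0.15,0,0],[0,0,0]],[[-0.15,0,0],[0,0,0]],[[-0.15,0,0],[0,0,0]]]'|grep -E "tcp|cont"
python3 -m crank '[[[-0.2,0,0],[0,0,0]],[[-0.25,0,0],[0,0,0]],[[-0.3,0,0],[0,0,0]],[[-0.3,0,0],[0,0,0]],[[-0.3,0,0],[0,0,0]]]'|grep -E "tcp|cont"
python3 -m crank '[[[-0.3,0,0],[0,0,0]],[[-0.3,0,0],[0,0,0]],[[-0.3,0,0],[0,0,0]],[[-0.3,0,0],[0,0,0]],[[-0.3,0,0],[0,0,0]]]'|grep -E "tcp|cont"
```

```text
tcp_pos: [0.5475, 0.0032, 0.0273]
contact_force: [-0.3, -0.3, 0.4]
tcp_pos: [0.5462, -0.004, 0.0273]
contact_force: [0.6, 1.2, -0.2]
tcp_pos: [0.5437, -0.0177, 0.0273]
contact_force: [0.1, 0.8, -0.8]
tcp_pos: [0.541, -0.0323, 0.0273]
contact_force: [-0.2, 0.1, -1.3]
```

```bash
python3 -m crank '[[[-0.3,0,0],[0,0,0]],[[-0.3,0,0],[0,0,0]],[[-0.3,0,0],[0,0,0]],[[-0.25,0,0],[0,0,0]],[[-0.2,0,0],[0,0,0]]]'|grep -E "tcp|cont"
python3 -m crank '[[[-0.15,0,0],[0,0,0]],[[-0.15,0,0],[0,0,0]],[[-0.1,0,0],[0,0,0]],[[-0.1,0,0],[0,0,0]]]'|grep -E "tcp|cont"
python3 - <<'E'
from h import *
p,d=optics.grab_frame("scene");p=p[165:255,225:390,::-1]
cv2.imwrite("pics/s3.png",cv2.resize(p,None,fx=4.8,fy=4.8,interpolation=cv2.INTER_CUBIC))
E
```

```text
tcp_pos: [0.5385, -0.0456, 0.0273]
contact_force: [0.2, 1.6, -0.5]
tcp_pos: [0.5377, -0.0503, 0.0273]
contact_force: [0.1, 0.4, -0.7]
```

View pics/s3.png

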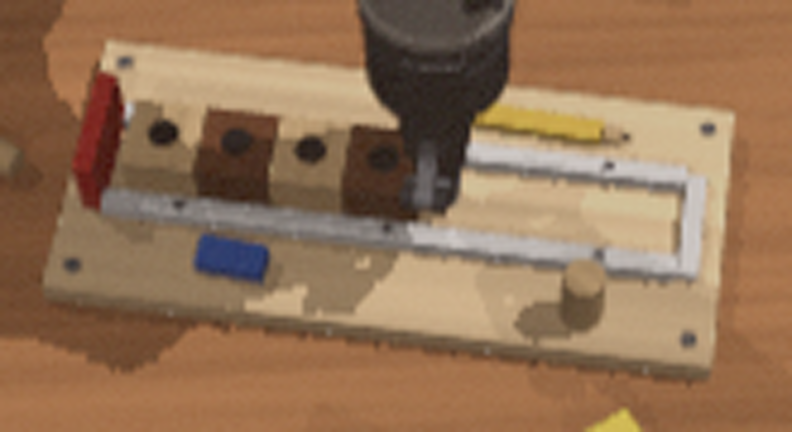

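The train is moving as one row, with dots at (163,132) to (383,158), and a small gap to the stop remains. I'll creep forward and watch the force.

```bash
python3 -m crank '[[[-0.1,0,0],[0,0,0]],[[-0.1,0,0],[0,0,0]],[[-0.1,0,0],[0,0,0]],[[-0.1,0,0],[0,0,0]]]'|grep -E "tcp|cont"
python3 -m crank '[[[-0.1,0,0],[0,0,0]],[[-0.1,0,0],[0,0,0]]]'|grep -E "tcp|cont"
python3 -m crank '[[[-0.1,0,0],[0,0,0]],[[-0.1,0,0],[0,0,0]]]'|grep -E "tcp|cont"
```

```text
tcp_pos: [0.537, -0.0543, 0.0273]
contact_force: [0.0, 0.9, 0.1]
tcp_pos: [0.5366, -0.0563, 0.0273]
contact_force: [0.5, 1.1, -0.5]
tcp_pos: [0.5363, -0.0582, 0.0273]
contact_force: [-0.5, 0.7, -0.5]
```

```bash
python3 -m crank '[[[-0.1,0,0],[0,0,0]],[[-0.1,0,0],[0,0,0]]]'|grep -E "tcp|cont"
python3 -m crank '[[[-0.1,0,0],[0,0,0]],[[0,0,0],[0,0,0]]]'|grep -E "tcp|cont"
```

```text
tcp_pos: [0.5359, -0.0602, 0.0273]
contact_force: [0.1, 1.0, -0.0]
tcp_pos: [0.5357, -0.0614, 0.0273]
contact_force: [0.6, 0.8, 0.3]
```

```bash
python3 -m crank '[[[-0.1,0,0],[0,0,0]],[[0,0,0],[0,0,0]]]'|grep -E "tcp|cont"
python3 -m crank '[[[-0.1,0,0],[0,0,0]],[[0,0,0],[0,0,0]]]'|grep -E "tcp|cont"
python3 - <<'E'
from h import *
p,d=optics.grab_frame("scene");p=p[165:255,225:390,::-1]
cv2.imwrite("pics/s4.png",cv2.resize(p,None,fx=4.8,fy=4.8,interpolation=cv2.INTER_CUBIC))
E
```

```text
tcp_pos: [0.5355, -0.0623, 0.0273]
contact_force: [-0.1, -0.5, 0.6]
tcp_pos: [0.5356, -0.0625, 0.0273]
contact_force: [0.0, 3.2, 0.8]
```

View pics/s4.png

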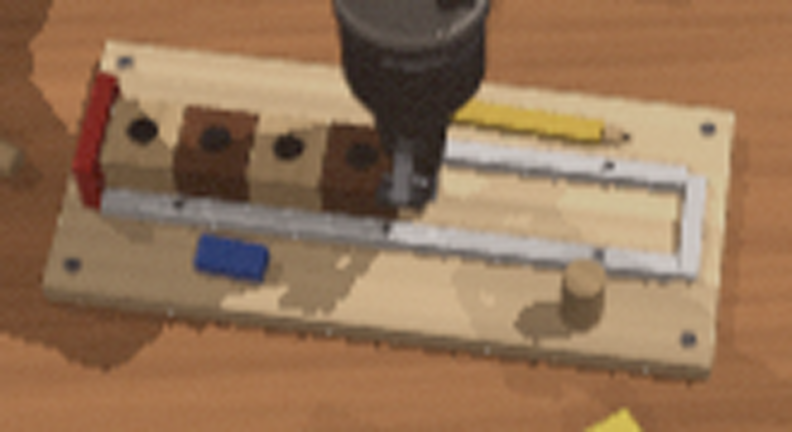

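Block1 is now against the red stop, and the force has started to rise. I'll press a little more to confirm it.

```bash
python3 -m crank '[[[-0.1,0,0],[0,0,0]],[[0,0,0],[0,0,0]]]'|grep -E "tcp|cont"
python3 -m crank '[[[-0.1,0,0],[0,0,0]],[[0,0,0],[0,0,0]]]'|grep -E "tcp|cont"
```

```text
tcp_pos: [0.5356, -0.0625, 0.0273]
contact_force: [1.1, 6.7, 0.3]
tcp_pos: [0.5356, -0.0625, 0.0273]
contact_force: [1.6, 7.9, 0.2]
```

The tip is firmly stopped: the force climbs with no movement. I'll back off along the channel, then lift clear.

```bash
python3 -m crank '[[[0.2,0,0],[0,0,0]],[[0.3,0,0],[0,0,0]],[[0.8,0,0],[0,0,0]],[[1,0,0],[0,0,0]],[[0.5,0,0],[0,0,0]]]'|grep -E "tcp|cont"
python3 -m crank '[[[0,0,-1],[0,0,0]],[[0,0,-3],[0,0,0]],[[0,0,-4],[0,0,0]],[[0,0,-4],[0,0,0]],[[0,0,-4],[0,0,0]]]'|grep -E "tcp|cont"
python3 -m crank '[[[3,0,-2],[0,0,0]],[[4,0,0],[0,0,0]],[[4,0,0],[0,0,0]],[[3,0,0],[0,0,0]],[[0,0,0],[0,0,0]]]'|grep -E "clock|tcp|cont"
python3 - <<'E'
from h import *
p,d=optics.grab_frame("scene");p=p[165:255,225:390,::-1]
cv2.imwrite("pics/s5.png",cv2.resize(p,None,fx=4.8,fy=4.8,interpolation=cv2.INTER_CUBIC))
p,d=optics.grab_frame("wrist");cv2.imwrite("pics/w5.png",p[:,:,::-1])
E
```

```text
tcp_pos: [0.5403, -0.0361, 0.0272]
contact_force: [-0.0, -0.5, 0.3]
tcp_pos: [0.5396, -0.0381, 0.1894]
contact_force: [0.6, 1.0, -0.5]
clock: 10.8
tcp_pos: [0.5655, 0.1058, 0.2077]
contact_force: [0.1, -0.3, -0.7]
```

View pics/s5.png

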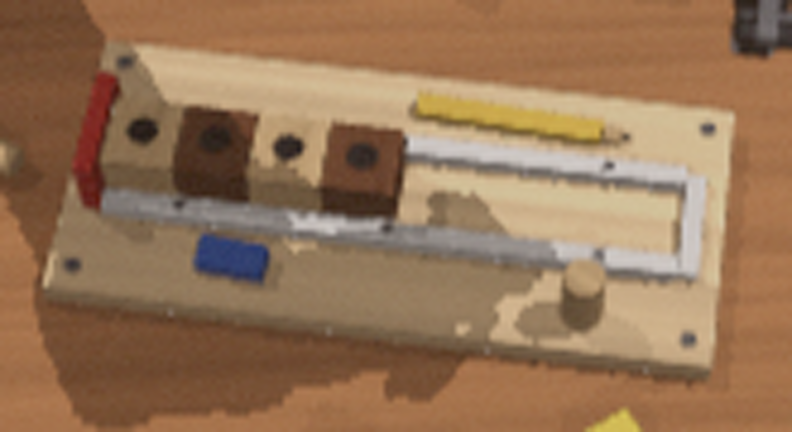

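The row sits tight against the red stop, with dots at (143,130), (216,139), (288,147) and (361,156) and no gaps. The pencil, eraser and dowel haven't moved, and the hand is clear. Handing in.

```bash
python3 -c "
from bench import r
print(r.hand_in())"
```

```text
the job is handed in; nothing more can be done
None
```

The four blocks were pushed as one train until block1 was home against the red stop with no visible gaps; the pencil, eraser and dowel are where they were, the hand is clear, and I handed the job in at about 11 s.

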